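# Stack the spacers on the tube rotator's spindle

### The job

Get the tube rotator's drive ready for its rotor: thread the wide blue spacer onto the upright spindle first, fully down on the black flange, then the narrow yellow spacer on top of it. Lower them all the way down rather than letting them fall, and leave the grey spacer where it lies in the tray.

Things in the scene. Friction and masses are not known exactly. Their poses are not given: they have to be found in the camera images.
- seat (a point): Spindle of the drive unit, a fixed white box 180 x 150 mm, 60 mm high, with a black flange on top (84 mm across, 6 mm high). In its middle stands a fixed steel spindle, 14 mm in diameter, 52 mm high above the flange, the top 8 mm tapered. This point is on the spindle's axis at the flange's top face, 66 mm above the bench; z is up.
- wide_center (a point): Spacer ring of blue plastic, lying flat in the white tray: outside diameter 64 mm, bore 34 mm right through, 20 mm high. This point is its centre, half-way up; z is along the bore. The widest, 40 to 85 g; goes on first. The three spacers lie about 110 mm apart in a row, in any order; tray and drive unit stand left and right, either way round.
- narrow_center (a point): Spacer ring of yellow plastic, lying flat in the white tray: outside diameter 46 mm, bore 34 mm right through, 16 mm high. This point is its centre, half-way up; z is along the bore. The narrowest, 20 to 45 g; goes on second. The fixed tray is 220 x 400 mm, its long side within 6 degrees of y (so fingers closing along x have most room), floor 4 mm thick, walls 22 mm high.
- spare_center (a point): Spacer ring of grey plastic, lying flat in the white tray: outside diameter 54 mm, bore 34 mm right through, 20 mm high. This point is its centre, half-way up; z is along the bore. The middle size, a spare: to be left alone. (Red screw caps, 35 mm across, and a blue rack of tubes stand beyond; they are not part of the job either.)
Mind the look-alikes: they are no part of the job. What is meant by the part that bears seat is not red, and is the smaller of those in its own colour.

How it is judged:
By the outcome, as a careful person would: the job done as asked, in the order asked, and still so for the second after the job is handed in, with the robot touching nothing.
It also fails if it takes over 59 s, if anything falls off the work surface, if the arm or the gripper's body presses on something with over 40 N, if the wrist force passes 120 N, or if a joint passes its speed limit or range.

### The arm

A 6-joint arm with a two-finger parallel gripper is mounted at the origin on the work surface. World frame = base frame: x ahead of the robot, y to its left, z up, the work surface at z = 0. Lengths are in m, angles in rad, forces in N, time in s.
With the tool pointing down it reaches from about 0.375 to 0.975 m from the base axis. Payload 3.8 kg.
Tool frame: the origin (TCP) lies midway between the tips of the shut fingers; the grasp point (between the pads) lies 19 mm behind it; z points along the fingers, y is the line along which they close (so a half turn about z gives the same grasp; the last joint's range is limited). The gripper opens to 85 mm and grips with 20 to 120 N. Pads are 22 mm wide; open, the fingers measure 114 mm over their backs; the gripper's body (76 mm by 85 mm) begins 54 mm behind the grasp point. The pads swing forward as they close: fully open they stand 13 mm farther back than shut.
Start: joints at [-1.192, 0.264, 1.604, -0, 1.274, -0.037], TCP at [0.273, -0.617, 0.231] pointing down, gripper open.
Joint ranges: [-2.63, 2.63], [-0.94, 2.18], [0.31, 2.57], [-1.31, 4.45], [0, 2.66], [-2.55, 2.55]. Speed limits (rad/s): [2.57, 2.57, 3.14, 3.14, 3.14, 3.14].

### API

Orientations are given as a rotation vector (axis times angle).
In Python, from workcell import bot, imaging gives the robot as it stands.
- The arm moves only by the tool step_arm, never from a script. Its argument "series" is a list of rows, each an object of numbers: "grip": the closure, from -1 (fully open) to 1 (shut); "x", "y", "z": the shift along the tool's x, y, z normalised to -1 to 1, where 1 is 500 mm; "ax", "ay", "az": the turn, a rotation vector about the tool's x, y, z normalised to -1 to 1, where 1 is 30 degrees. A call has 1 to 12 rows; each row is the pose to reach, as a shift and turn from the pose commanded when the call began, along the tool's axes at that moment; what a row does not reach only later rows make up. A row lasts 1/10 s, in which the tool goes at most 50 mm and 8.59 degrees, less where a joint would pass 70% of its speed; a pose out of reach is approached as far as the arm can. A call with a number of a shift or a turn outside -1 to 1 is refused whole. A call with a gripper value outside its range is refused whole. The fingers move at their own pace and stop on an object; "force" is the grip in N (left out, the last holds). Time passes only in rows, so rows that repeat a pose let the fingers close. It gives the time, the measured TCP pose, the force, the opening and the grip force at its end, in the units of the state.
- bot.read_state(): the state, without advancing time (a new reading comes with each control period).
- imaging.read_camera(name): name is "scene" or "top"; returns a dict with "img" (420x560x3 uint8, red, green, blue), "fx", "fy", "cx", "cy" (pixels), "k1" (the pictures are not rectified: a ray, as slopes to the right and down, at radius r is drawn at 1 + k1 r^2 times it, then the intrinsics apply), "R" (3x3) and "t" (3): a world point X has camera coordinates R X + t. Camera axes: x right, y down, z forward; pixel columns grow to the right and rows downward; lengths in m; the calibration is good to about 2 mm. A picture is of the moment at which its call begins. There is no depth.
- bot.finish_job(): hands the job in; it is judged then, once.
The state is a dict: "time": time; "q": joint angles; "joint_vel": joint speeds; "joint_torque": joint torques, N m; "tool_pos": TCP position; "tcp_rot": TCP orientation; "wrist_force": force on the tool from outside, world axes, zero at the start; "torque": the same for the moment, N m; "width": opening from 0.0 (shut) to 1.0 (fully open); "grip_force": force on a finger pad.
Only numpy, scipy, OpenCV 4.12 (cv2) and the standard library are available. Lean on these libraries where they do the work, as an engineer would, in place of code of your own. Each camera call takes 0.05 s, during which the arm holds its last target. There are 200 camera calls.

## Working session

There is one attempt and no reset: what is moved stays moved. The work goes in short steps, Python scripts to look and compute and a tool call to move; the robot and the scene stay as the last step left them, time stands still between calls to the robot, and variables do not carry over. Pictures are saved under pics/ and viewed, at most 10 in all, crops included, and the job is handed in when it is done.

Besides the shell and the picture viewer there is one more tool, called after ">>>" as name([rows], argument=value, ...), one row to a line, values as JSON. step_arm: Moves the arm, as the interface text tells. Scaled input: -1 to 1 covers 500 mm each way for a shift and 30 degrees each way for a turn. Its arguments: {"type":"object","properties":{"series":{"type":"array","items":{"type":"object","properties":{"grip":{"type":"number"},"x":{"type":"number","minimum":-1,"maximum":1},"y":{"type":"number","minimum":-1,"maximum":1},"z":{"type":"number","minimum":-1,"maximum":1},"ax":{"type":"number","minimum":-1,"maximum":1},"ay":{"type":"number","minimum":-1,"maximum":1},"az":{"type":"number","minimum":-1,"maximum":1}}}},"force":{"type":"number"}},"required":["series"]}

```bash
mkdir -p pics; cat > h.py <<'E'
import cv2,numpy as np
from workcell import bot,imaging
def ray(c,u,v):
    K=np.array([[c['fx'],0,c['cx']],[0,c['fy'],c['cy']],[0,0,1.]])
    p=cv2.undistortPoints(np.array([[[u,v]]],float),K,np.array([c['k1'],0,0,0,0.]))[0,0]
    R=np.array(c['R']);return -R.T@np.array(c['t']),R.T@np.array([p[0],p[1],1])
def onz(c,u,v,z):
    o,d=ray(c,u,v);return o+d*(z-o[2])/d[2]
def proj(c,X):
    R=np.array(c['R']);K=np.array([[c['fx'],0,c['cx']],[0,c['fy'],c['cy']],[0,0,1.]])
    return cv2.projectPoints(np.array([X],float),cv2.Rodrigues(R)[0],np.array(c['t'],float),K,np.array([c['k1'],0,0,0,0.]))[0][0,0]
def save(c,n): cv2.imwrite('pics/'+n,c['img'][:,:,::-1])
E
python3 - <<'E'
from h import *
a=imaging.read_camera('top');b=imaging.read_camera('scene')
save(a,'top0.png');save(b,'scene0.png')
for c in(a,b):print(-np.array(c['R']).T@np.array(c['t']),c['fx'],c['k1'])
print(bot.read_state())
E
```

```text
[ 0.1007572  -0.05351609  1.63315367] 543.3389772436966 -0.03939452875320284
[0.70130397 0.44341387 0.87660949] 382.94318852511935 -0.026928321382546024
{'time': 0.1, 'q': array([-1.19186301e+00,  2.64691853e-01,  1.60524652e+00, -1.39238241e-06,
        1.27370451e+00, -3.68667450e-02]), 'joint_vel': array([ 8.94954329e-05, -1.97966162e-03, -2.71513921e-03, -6.81235637e-04,
       -1.09002723e-03,  6.83340579e-04]), 'joint_torque': array([ 5.03392221e-04, -5.16706502e+01, -3.68589342e+01, -9.32055627e-05,
        6.28494963e-03, -7.96155291e-06]), 'tool_pos': array([ 0.2724194 , -0.6168588 ,  0.23007216]), 'tcp_rot': array([-3.07196645e+00, -6.48025999e-01,  5.49836961e-04]), 'wrist_force': array([0.74157874, 0.41635968, 0.14040117]), 'torque': array([-0.00261945, -0.01830507,  0.00669605]), 'grip_force': 0.0, 'width': 0.999261712606855}
```

View pics/top0.png

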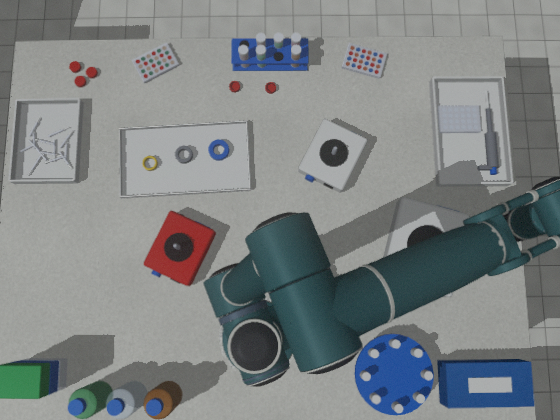

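View pics/scene0.png

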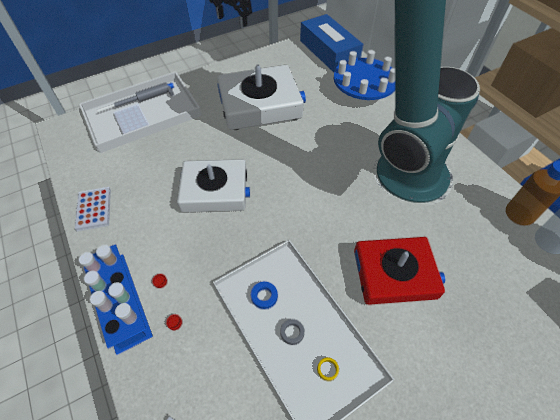

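The top picture shows these possible drives:
- Red box at (178,247).
- White box at (334,153), with a small body.
- White box at (425,235), larger and partly hidden by the arm.

The description (not red, the smaller of its colour) picks the one at top (334,153), which is scene (212,178). Blue things are the ring at top (219,149), the rack (270,55), the rotor (395,375) and the box (487,385), so wide is the ring at (219,149). Yellow is the ring at (150,162), and the grey ring is at (184,154).

```bash
cat > m.py <<'E'
from h import *
def hullc(mask,uv,rad):
    m=np.zeros_like(mask);cv2.circle(m,uv,rad,255,-1);m&=mask
    cs,_=cv2.findContours(m,cv2.RETR_EXTERNAL,cv2.CHAIN_APPROX_NONE)
    h=cv2.convexHull(np.vstack([c for c in cs if len(c)>8]));M=cv2.moments(h)
    return M['m10']/M['m00'],M['m01']/M['m00'],cv2.contourArea(h),cv2.fitEllipse(h)
def masks(c):
    hsv=cv2.cvtColor(c['img'],cv2.COLOR_RGB2HSV)
    return dict(blue=cv2.inRange(hsv,(100,120,50),(130,255,255)),yel=cv2.inRange(hsv,(20,110,60),(38,255,255)),blk=cv2.inRange(hsv,(0,0,0),(180,255,70)))
E
python3 - <<'E'
from m import *
a=imaging.read_camera('top');b=imaging.read_camera('scene')
S={'blue':((219,149),(264,295),.014,22),'yel':((150,162),(328,369),.012,18),'blk':((334,153),(212,178),.063,26)}
for k,(p,q,z,r) in S.items():
    for c,uv in((a,p),(b,q)):
        u,v,A,e=hullc(masks(c)[k],uv,r);print(k,round(u,1),round(v,1),A,np.round(e[1],1),onz(c,u,v,z).round(4), onz(c,*e[0],z).round(4))
# tray long side angle and crop
cr=a['img'][90:210,100:400];cv2.imwrite('pics/crop.png',cv2.resize(cr,(750,300),interpolation=cv2.INTER_CUBIC)[:,:,::-1])
cr=b['img'][140:400,150:410];cv2.imwrite('pics/crop2.png',cv2.resize(cr,(600,600),interpolation=cv2.INTER_CUBIC)[:,:,::-1])
for p in((119,127),(250,122)):print(onz(a,*p,.022))
E
```

```text
blue 218.4 149.3 289.0 [19.3 19.7] [0.5653 0.1211 0.014 ] [0.5655 0.1212 0.014 ]
blue 263.9 294.6 557.5 [26.7 27.4] [0.565  0.1217 0.014 ] [0.5652 0.1218 0.014 ]
yel 149.5 162.5 146.0 [14.  14.1] [0.5259 0.3339 0.012 ] [0.5259 0.3339 0.012 ]
yel 327.6 368.6 377.0 [21.1 23.2] [0.5251 0.3343 0.012 ] [0.5251 0.3343 0.012 ]
blk 333.4 152.3 546.0 [26.4 27. ] [ 0.5383 -0.2283  0.063 ] [ 0.5382 -0.2282  0.063 ]
blk 211.4 178.3 544.5 [23.5 30.3] [ 0.5397 -0.2257  0.063 ] [ 0.5397 -0.2259  0.063 ]
[0.63825    0.43096352 0.022     ]
[0.6496125  0.02312413 0.022     ]
```

View pics/crop2.png

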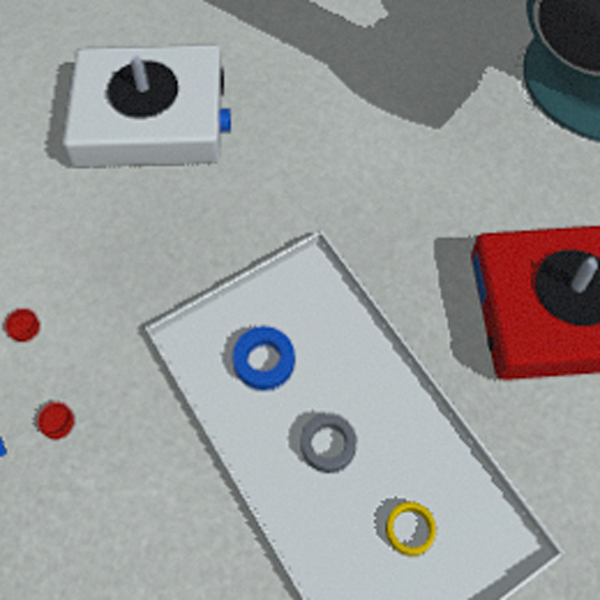

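The crop confirms the choice: white drive with spindle at about scene (212,178), and blue, grey and yellow rings lying flat in the tray. Next I work out the first moves.

```bash
cat > go.py <<'E'
import sys
from h import *
from scipy.spatial.transform import Rotation as Ro
# usage: go.py x y z  -> normalised shift in tool axes; turn to tool-down with tool y along world +x
def go(X):
    s=bot.read_state();R=Ro.from_rotvec(s['tcp_rot']);T=Ro.from_matrix(np.array([[0,1,0],[1,0,0],[0,0,-1.]]))
    d=R.inv().apply(np.array(X)-s['tool_pos'])
    t=np.degrees((R.inv()*T).as_rotvec())
    print('t',round(s['time'],2),'pos',s['tool_pos'].round(4),'d_norm',(d/.5).round(3),'turn_norm',(t/30).round(3),'w',round(s['width'],3),'gf',s['grip_force'],'F',np.round(s['wrist_force'],1))
if __name__=='__main__':go([float(v) for v in sys.argv[1:4]])
E
python3 go.py .5652 .1214 .15
```

```text
t 0.2 pos [ 0.2725 -0.617   0.2304] d_norm [ 1.132 -1.114  0.163] turn_norm [-2.000e-03 -2.000e-03 -2.206e+00] w 1.001 gf 0.0 F [ 0.1 -0.5 -0.5]
```

>>> step_arm([
  {"x": 0.57,"y": -0.56,"z": 0,"az": -1,"grip": -1},
  {"x": 0.57,"y": -0.56,"z": 0,"az": -1,"grip": -1},
  {"x": 0.57,"y": -0.56,"z": 0,"az": -1,"grip": -1},
  {"x": 0.57,"y": -0.56,"z": 0,"az": -1,"grip": -1},
  {"x": 0.57,"y": -0.56,"z": 0,"az": -1,"grip": -1},
  {"x": 0.57,"y": -0.56,"z": 0,"az": -1,"grip": -1},
  {"x": 0.57,"y": -0.56,"z": 0,"az": -1,"grip": -1},
  {"x": 0.57,"y": -0.56,"z": 0,"az": -1,"grip": -1},
  {"x": 0.57,"y": -0.56,"z": 0,"az": -1,"grip": -1},
  {"x": 0.57,"y": -0.56,"z": 0,"az": -1,"grip": -1},
])

```text
validation failed for argument at $.se...
```

```bash
python3 go.py .5652 .1214 .15
```

```text
t 0.2 pos [ 0.2725 -0.617   0.2304] d_norm [ 1.132 -1.114  0.163] turn_norm [-2.000e-03 -2.000e-03 -2.206e+00] w 1.001 gf 0.0 F [ 0.1 -0.5 -0.5]
```

>>> step_arm([
  {"x": 0.57,"y": -0.56,"z": 0.0,"ax": 0.0,"ay": 0.0,"az": -1.0,"grip": -1.0},
], force=40)

```text
time: 0.3
tool_pos: [0.2894, -0.5744, 0.2302]
tcp_rot: [3.016, 0.875, -0.002]
wrist_force: [1.1, 1.0, 1.1]
width: 0.997
grip_force: 0.0
```

```bash
python3 go.py .5652 .1214 .20
```

```text
t 0.3 pos [ 0.2894 -0.5744  0.2302] d_norm [ 1.211 -0.881  0.057] turn_norm [-0.     0.004 -1.922] w 0.997 gf 0.0 F [1.1 1.  1.1]
```

>>> step_arm([
  {"x": 0.6,"y": -0.44,"z": 0.0,"ax": 0.0,"ay": 0.0,"az": -0.96,"grip": -1.0},
  {"x": 0.6,"y": -0.44,"z": 0.0,"ax": 0.0,"ay": 0.0,"az": -0.96,"grip": -1.0},
  {"x": 0.6,"y": -0.44,"z": 0.0,"ax": 0.0,"ay": 0.0,"az": -0.96,"grip": -1.0},
  {"x": 0.6,"y": -0.44,"z": 0.0,"ax": 0.0,"ay": 0.0,"az": -0.96,"grip": -1.0},
  {"x": 0.6,"y": -0.44,"z": 0.0,"ax": 0.0,"ay": 0.0,"az": -0.96,"grip": -1.0},
  {"x": 0.6,"y": -0.44,"z": 0.0,"ax": 0.0,"ay": 0.0,"az": -0.96,"grip": -1.0},
  {"x": 0.6,"y": -0.44,"z": 0.0,"ax": 0.0,"ay": 0.0,"az": -0.96,"grip": -1.0},
  {"x": 0.6,"y": -0.44,"z": 0.0,"ax": 0.0,"ay": 0.0,"az": -0.96,"grip": -1.0},
  {"x": 0.6,"y": -0.44,"z": 0.0,"ax": 0.0,"ay": 0.0,"az": -0.96,"grip": -1.0},
])

```text
time: 1.2
tool_pos: [0.4271, -0.2217, 0.2313]
tcp_rot: [-2.7, -1.605, -0.001]
wrist_force: [-0.1, -0.4, 0.6]
width: 0.998
grip_force: 0.0
```

```bash
python3 go.py .5652 .1214 .15
```

```text
t 1.2 pos [ 0.4271 -0.2217  0.2313] d_norm [ 0.735 -0.085  0.163] turn_norm [ 0.    -0.002 -0.951] w 0.998 gf 0.0 F [-0.1 -0.4  0.6]
```

>>> step_arm([
  {"x": 0.735,"y": -0.085,"z": 0.16,"ax": 0.0,"ay": 0.0,"az": -0.95,"grip": -1.0},
  {"x": 0.735,"y": -0.085,"z": 0.16,"ax": 0.0,"ay": 0.0,"az": -0.95,"grip": -1.0},
  {"x": 0.735,"y": -0.085,"z": 0.16,"ax": 0.0,"ay": 0.0,"az": -0.95,"grip": -1.0},
  {"x": 0.735,"y": -0.085,"z": 0.16,"ax": 0.0,"ay": 0.0,"az": -0.95,"grip": -1.0},
  {"x": 0.735,"y": -0.085,"z": 0.16,"ax": 0.0,"ay": 0.0,"az": -0.95,"grip": -1.0},
  {"x": 0.735,"y": -0.085,"z": 0.16,"ax": 0.0,"ay": 0.0,"az": -0.95,"grip": -1.0},
  {"x": 0.735,"y": -0.085,"z": 0.16,"ax": 0.0,"ay": 0.0,"az": -0.95,"grip": -1.0},
  {"x": 0.735,"y": -0.085,"z": 0.16,"ax": 0.0,"ay": 0.0,"az": -0.95,"grip": -1.0},
  {"x": 0.735,"y": -0.085,"z": 0.16,"ax": 0.0,"ay": 0.0,"az": -0.95,"grip": -1.0},
  {"x": 0.735,"y": -0.085,"z": 0.16,"ax": 0.0,"ay": 0.0,"az": -0.95,"grip": -1.0},
  {"x": 0.735,"y": -0.085,"z": 0.16,"ax": 0.0,"ay": 0.0,"az": -0.95,"grip": -1.0},
])

```text
time: 2.3
tool_pos: [0.566, 0.1166, 0.1513]
tcp_rot: [2.228, 2.215, -0.001]
wrist_force: [0.2, -0.4, -0.1]
width: 0.999
grip_force: 0.0
```

```bash
python3 go.py .5652 .1214 .002; python3 -c "
from h import *
c=imaging.read_camera('scene');cv2.imwrite('pics/s1.png',cv2.resize(c['img'][150:400,140:440],(720,600))[:,:,::-1])"
```

```text
t 2.3 pos [0.566  0.1166 0.1513] d_norm [ 0.01  -0.002  0.299] turn_norm [-0.001  0.001 -0.012] w 0.999 gf 0.0 F [ 0.2 -0.4 -0.1]
```

View pics/s1.png

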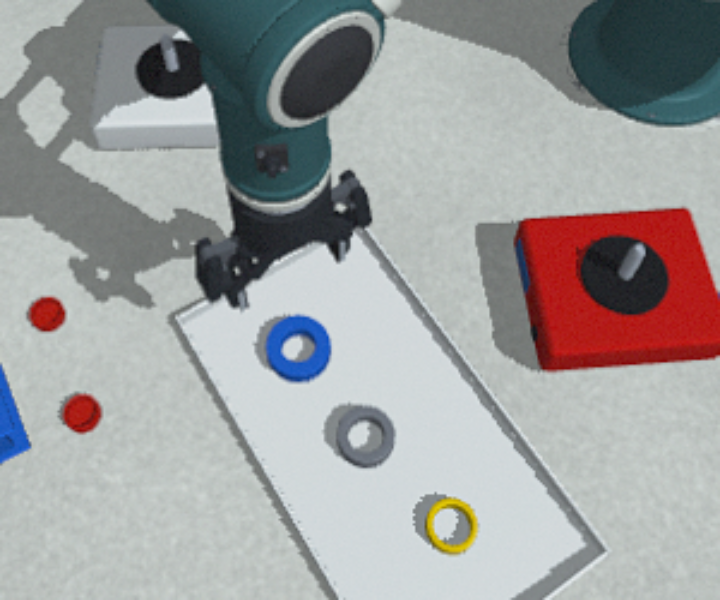

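The gripper is at picture (285,240) with its fingers across the row, above the blue ring at (298,348). The tray is undisturbed, so I descend.

>>> step_arm([
  {"x": 0.01,"y": 0.0,"z": 0.1,"ax": 0.0,"ay": 0.0,"az": -0.01,"grip": -1.0},
  {"x": 0.01,"y": 0.0,"z": 0.18,"ax": 0.0,"ay": 0.0,"az": -0.01,"grip": -1.0},
  {"x": 0.01,"y": 0.0,"z": 0.24,"ax": 0.0,"ay": 0.0,"az": -0.01,"grip": -1.0},
  {"x": 0.01,"y": 0.0,"z": 0.27,"ax": 0.0,"ay": 0.0,"az": -0.01,"grip": -1.0},
  {"x": 0.01,"y": 0.0,"z": 0.285,"ax": 0.0,"ay": 0.0,"az": -0.01,"grip": -1.0},
  {"x": 0.01,"y": 0.0,"z": 0.293,"ax": 0.0,"ay": 0.0,"az": -0.01,"grip": -1.0},
  {"x": 0.01,"y": 0.0,"z": 0.298,"ax": 0.0,"ay": 0.0,"az": -0.01,"grip": -1.0},
  {"x": 0.01,"y": 0.0,"z": 0.298,"ax": 0.0,"ay": 0.0,"az": -0.01,"grip": -1.0},
])

```text
time: 3.15
tool_pos: [0.5674, 0.1232, 0.0036]
tcp_rot: [2.22, 2.221, 0.003]
wrist_force: [0.0, 0.4, 0.1]
width: 1.0
grip_force: 0.0
```

```bash
python3 go.py .5652 .1214 .001
```

```text
t 3.15 pos [0.5674 0.1232 0.0036] d_norm [-0.004 -0.004  0.005] turn_norm [ 0.004 -0.001  0.   ] w 1.0 gf 0.0 F [0.  0.4 0.1]
```

>>> step_arm([
  {"x": -0.004,"y": -0.004,"z": 0.005,"ax": 0.0,"ay": 0.0,"az": 0.0,"grip": -1.0},
  {"x": -0.004,"y": -0.004,"z": 0.005,"ax": 0.0,"ay": 0.0,"az": 0.0,"grip": 1.0},
  {"x": -0.004,"y": -0.004,"z": 0.005,"ax": 0.0,"ay": 0.0,"az": 0.0,"grip": 1.0},
  {"x": -0.004,"y": -0.004,"z": 0.005,"ax": 0.0,"ay": 0.0,"az": 0.0,"grip": 1.0},
  {"x": -0.004,"y": -0.004,"z": 0.005,"ax": 0.0,"ay": 0.0,"az": 0.0,"grip": 1.0},
  {"x": -0.004,"y": -0.004,"z": 0.005,"ax": 0.0,"ay": 0.0,"az": 0.0,"grip": 1.0},
  {"x": -0.004,"y": -0.004,"z": 0.005,"ax": 0.0,"ay": 0.0,"az": 0.0,"grip": 1.0},
], force=40)

```text
time: 3.85
tool_pos: [0.5647, 0.1212, 0.0007]
tcp_rot: [2.221, 2.221, 0.001]
wrist_force: [-0.8, -0.4, 6.4]
width: 0.725
grip_force: 44.2
```

```bash
python3 go.py .5652 .1214 .17
```

```text
t 3.85 pos [0.5647 0.1212 0.0007] d_norm [ 0.     0.001 -0.339] turn_norm [ 0.002 -0.     0.001] w 0.725 gf 44.187105651944876 F [-0.8 -0.4  6.4]
```

>>> step_arm([
  {"x": 0.0,"y": 0.0,"z": -0.02,"ax": 0.0,"ay": 0.0,"az": 0.0,"grip": 1.0},
  {"x": 0.0,"y": 0.0,"z": -0.07,"ax": 0.0,"ay": 0.0,"az": 0.0,"grip": 1.0},
  {"x": 0.0,"y": 0.0,"z": -0.15,"ax": 0.0,"ay": 0.0,"az": 0.0,"grip": 1.0},
  {"x": 0.0,"y": 0.0,"z": -0.23,"ax": 0.0,"ay": 0.0,"az": 0.0,"grip": 1.0},
  {"x": 0.0,"y": 0.0,"z": -0.3,"ax": 0.0,"ay": 0.0,"az": 0.0,"grip": 1.0},
  {"x": 0.0,"y": 0.0,"z": -0.35,"ax": 0.0,"ay": 0.0,"az": 0.0,"grip": 1.0},
  {"x": 0.0,"y": 0.0,"z": -0.35,"ax": 0.0,"ay": 0.0,"az": 0.0,"grip": 1.0},
  {"x": 0.0,"y": 0.0,"z": -0.35,"ax": 0.0,"ay": 0.0,"az": 0.0,"grip": 1.0},
])

```text
time: 4.65
tool_pos: [0.5643, 0.1212, 0.1753]
tcp_rot: [2.221, 2.221, 0.002]
wrist_force: [-0.1, -0.5, -1.3]
width: 0.73
grip_force: 43.9
```

```bash
python3 go.py .539 -.2272 .175; python3 - <<'E'
from m import *
c=imaging.read_camera('scene');save(c,'s2.png')
s=bot.read_state();p=s['tool_pos'];uv=proj(c,p+[0,0,.0133]);print(uv)
try:
    u,v,A,e=hullc(masks(c)['blue'],(int(uv[0]),int(uv[1])),28);print(u,v,A,e[1],onz(c,u,v,p[2]+.0133)-p)
except Exception as x:print(x)
# spindle axis from flange and unoccluded view: bright spindle pixels within flange
a=imaging.read_camera('top')
for n,c,uv in(('top',a,(334,153)),):
    print(n,proj(c,[.539,-.2272,.066]),proj(c,[.539,-.2272,.118]))
cv2.imwrite('pics/sp.png',np.hstack([cv2.resize(a['img'][123:183,304:364],(400,400)),cv2.resize(imaging.read_camera('scene')['img'][148:208,182:242],(400,400))])[:,:,::-1])
E
```

```text
t 4.65 pos [0.5643 0.1212 0.1753] d_norm [-0.697 -0.051  0.   ] turn_norm [ 0.002 -0.001  0.001] w 0.73 gf 43.906993959099054 F [-0.1 -0.5 -1.3]
[261.25129812 260.82261484]
263.5053248136315 262.90468583599574 626.0 (25.602834701538086, 32.94740676879883) [-0.00174552  0.00628342  0.0133    ]
top [333.1786177  151.84517693] [335.02464633 146.96748295]
```

View pics/s2.png

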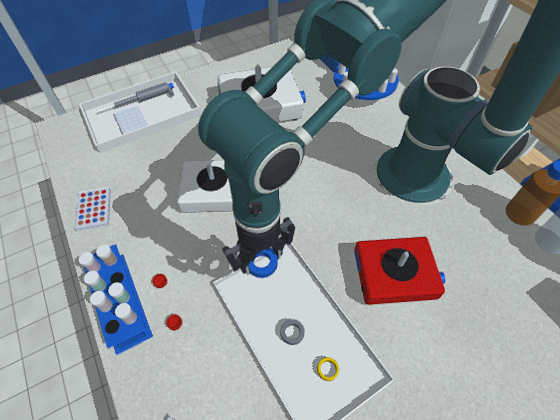

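View pics/sp.png

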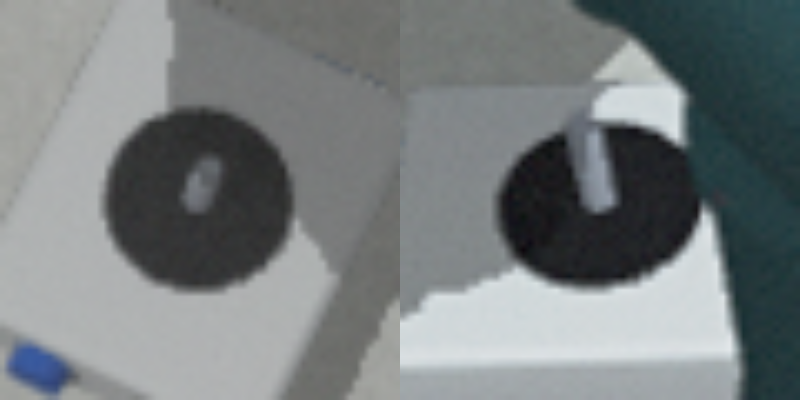

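The blue ring is held level at scene (263,263). The spindle close-up puts the spindle where predicted, at top (335,147) for the tip and (333,152) for the base. Now to carry it over.

>>> step_arm([
  {"x": -0.05,"y": -0.01,"z": 0.0,"ax": 0.0,"ay": 0.0,"az": 0.0,"grip": 1.0},
  {"x": -0.13,"y": -0.02,"z": 0.0,"ax": 0.0,"ay": 0.0,"az": 0.0,"grip": 1.0},
  {"x": -0.22,"y": -0.03,"z": 0.0,"ax": 0.0,"ay": 0.0,"az": 0.0,"grip": 1.0},
  {"x": -0.31,"y": -0.03,"z": 0.0,"ax": 0.0,"ay": 0.0,"az": 0.0,"grip": 1.0},
  {"x": -0.4,"y": -0.04,"z": 0.0,"ax": 0.0,"ay": 0.0,"az": 0.0,"grip": 1.0},
  {"x": -0.49,"y": -0.04,"z": 0.0,"ax": 0.0,"ay": 0.0,"az": 0.0,"grip": 1.0},
  {"x": -0.57,"y": -0.05,"z": 0.0,"ax": 0.0,"ay": 0.0,"az": 0.0,"grip": 1.0},
  {"x": -0.64,"y": -0.051,"z": 0.0,"ax": 0.0,"ay": 0.0,"az": 0.0,"grip": 1.0},
  {"x": -0.68,"y": -0.051,"z": 0.0,"ax": 0.0,"ay": 0.0,"az": 0.0,"grip": 1.0},
  {"x": -0.697,"y": -0.051,"z": 0.0,"ax": 0.0,"ay": 0.0,"az": 0.0,"grip": 1.0},
  {"x": -0.697,"y": -0.051,"z": 0.0,"ax": 0.0,"ay": 0.0,"az": 0.0,"grip": 1.0},
  {"x": -0.697,"y": -0.051,"z": 0.0,"ax": 0.0,"ay": 0.0,"az": 0.0,"grip": 1.0},
])

```text
time: 6.0
tool_pos: [0.5383, -0.2264, 0.1737]
tcp_rot: [-2.219, -2.22, 0.0]
wrist_force: [0.6, 0.1, -0.9]
width: 0.733
grip_force: 43.9
```

```bash
python3 go.py .539 -.2272 .0635;python3 - <<'E'
from m import *
c=imaging.read_camera('scene')
cv2.imwrite('pics/s3.png',cv2.resize(c['img'][80:240,120:330],(788,600),interpolation=cv2.INTER_CUBIC)[:,:,::-1])
E
```

```text
t 6.0 pos [ 0.5383 -0.2264  0.1737] d_norm [-0.002  0.002  0.22 ] turn_norm [-0.003 -0.003  0.001] w 0.733 gf 43.886817656457424 F [ 0.6  0.1 -0.9]
```

View pics/s3.png

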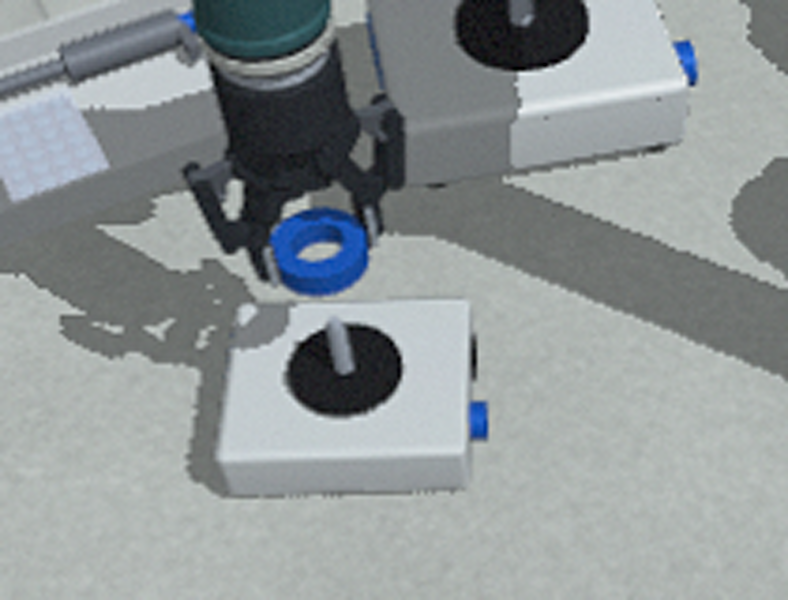

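The blue ring at picture (320,252), which is scene (205,147), hangs level above the spindle tip at (335,322). I check its offset numerically.

```bash
python3 - <<'E'
from m import *
c=imaging.read_camera('scene');p=bot.read_state()['tool_pos']
for z in(.0133,):
    u,v,A,e=hullc(masks(c)['blue'],(205,147),15);print(u,v,A,e,onz(c,u,v,p[2]+z)-p,onz(c,*e[0],p[2]+z)-p, proj(c,p+[0,0,z]))
# bore: hole contour
m=masks(c)['blue'];m2=np.zeros_like(m);cv2.circle(m2,(205,147),15,255,-1);m&=m2
cs,h=cv2.findContours(m,cv2.RETR_CCOMP,cv2.CHAIN_APPROX_NONE)
for k,q in zip(cs,h[0]):
    if q[3]>=0 and len(k)>8:
        M=cv2.moments(k);w=(M['m10']/M['m00'],M['m01']/M['m00']);print('hole',w,onz(c,*w,p[2]+z)-p)
E
```

```text
204.78983172216252 146.40744718940206 465.5 ((204.80209350585938, 146.43392944335938), (23.000633239746094, 27.613618850708008), 85.86151123046875) [-0.0009012   0.00103452  0.0133    ] [-0.00089217  0.00113297  0.0133    ] [204.289542   146.27559002]
hole (204.7377049180328, 146.44262295081967) [-0.00074189  0.00108056  0.0133    ]
```

The ring is centred within about 1 mm, so I lower it.

>>> step_arm([
  {"x": -0.004,"y": 0.003,"z": 0.04,"ax": 0.0,"ay": 0.0,"az": 0.0,"grip": 1.0},
  {"x": -0.004,"y": 0.003,"z": 0.08,"ax": 0.0,"ay": 0.0,"az": 0.0,"grip": 1.0},
  {"x": -0.004,"y": 0.003,"z": 0.12,"ax": 0.0,"ay": 0.0,"az": 0.0,"grip": 1.0},
  {"x": -0.004,"y": 0.003,"z": 0.15,"ax": 0.0,"ay": 0.0,"az": 0.0,"grip": 1.0},
  {"x": -0.004,"y": 0.003,"z": 0.18,"ax": 0.0,"ay": 0.0,"az": 0.0,"grip": 1.0},
  {"x": -0.004,"y": 0.003,"z": 0.2,"ax": 0.0,"ay": 0.0,"az": 0.0,"grip": 1.0},
  {"x": -0.004,"y": 0.003,"z": 0.21,"ax": 0.0,"ay": 0.0,"az": 0.0,"grip": 1.0},
  {"x": -0.004,"y": 0.003,"z": 0.215,"ax": 0.0,"ay": 0.0,"az": 0.0,"grip": 1.0},
  {"x": -0.004,"y": 0.003,"z": 0.218,"ax": 0.0,"ay": 0.0,"az": 0.0,"grip": 1.0},
  {"x": -0.004,"y": 0.003,"z": 0.218,"ax": 0.0,"ay": 0.0,"az": 0.0,"grip": 1.0},
])

```text
time: 7.1
tool_pos: [0.5407, -0.2297, 0.0663]
tcp_rot: [2.221, 2.221, 0.001]
wrist_force: [0.2, -0.4, -1.3]
width: 0.732
grip_force: 43.9
```

```bash
python3 go.py .539 -.2272 .0627
```

```text
t 7.1 pos [ 0.5407 -0.2297  0.0663] d_norm [ 0.005 -0.003  0.007] turn_norm [0.002 0.001 0.   ] w 0.732 gf 43.88536876067519 F [ 0.2 -0.4 -1.3]
```

>>> step_arm([
  {"x": 0.003,"y": -0.002,"z": 0.002,"ax": 0.0,"ay": 0.0,"az": 0.0,"grip": 1.0},
  {"x": 0.004,"y": -0.002,"z": 0.004,"ax": 0.0,"ay": 0.0,"az": 0.0,"grip": 1.0},
  {"x": 0.004,"y": -0.002,"z": 0.006,"ax": 0.0,"ay": 0.0,"az": 0.0,"grip": 1.0},
  {"x": 0.004,"y": -0.002,"z": 0.007,"ax": 0.0,"ay": 0.0,"az": 0.0,"grip": 1.0},
  {"x": 0.004,"y": -0.002,"z": 0.007,"ax": 0.0,"ay": 0.0,"az": 0.0,"grip": 1.0},
])

```text
time: 7.6
tool_pos: [0.5393, -0.2274, 0.0628]
tcp_rot: [2.221, 2.222, 0.0]
wrist_force: [-1.5, 1.7, 3.6]
width: 0.73
grip_force: 44.2
```

>>> step_arm([
  {"x": 0.0,"y": 0.0,"z": 0.001,"ax": 0.0,"ay": 0.0,"az": 0.0,"grip": 1.0},
  {"x": 0.0,"y": 0.0,"z": 0.001,"ax": 0.0,"ay": 0.0,"az": 0.0,"grip": 0.0},
  {"x": 0.0,"y": 0.0,"z": 0.001,"ax": 0.0,"ay": 0.0,"az": 0.0,"grip": -1.0},
  {"x": 0.0,"y": 0.0,"z": 0.001,"ax": 0.0,"ay": 0.0,"az": 0.0,"grip": -1.0},
  {"x": 0.0,"y": 0.0,"z": 0.001,"ax": 0.0,"ay": 0.0,"az": 0.0,"grip": -1.0},
  {"x": 0.0,"y": 0.0,"z": 0.001,"ax": 0.0,"ay": 0.0,"az": 0.0,"grip": -1.0},
])

```text
time: 8.2
tool_pos: [0.5392, -0.2274, 0.0615]
tcp_rot: [-2.221, -2.222, 0.0]
wrist_force: [-0.4, 0.7, -0.2]
width: 1.004
grip_force: 0.0
```

>>> step_arm([
  {"x": 0.0,"y": 0.0,"z": -0.03,"ax": 0.0,"ay": 0.0,"az": 0.0,"grip": -1.0},
  {"x": 0.0,"y": 0.0,"z": -0.08,"ax": 0.0,"ay": 0.0,"az": 0.0,"grip": -1.0},
  {"x": 0.0,"y": 0.0,"z": -0.15,"ax": 0.0,"ay": 0.0,"az": 0.0,"grip": -1.0},
  {"x": 0.0,"y": 0.0,"z": -0.22,"ax": 0.0,"ay": 0.0,"az": 0.0,"grip": -1.0},
  {"x": 0.0,"y": 0.0,"z": -0.24,"ax": 0.0,"ay": 0.0,"az": 0.0,"grip": -1.0},
  {"x": 0.0,"y": 0.0,"z": -0.24,"ax": 0.0,"ay": 0.0,"az": 0.0,"grip": -1.0},
])

```text
time: 8.8
tool_pos: [0.541, -0.2283, 0.1852]
tcp_rot: [2.217, 2.218, 0.003]
wrist_force: [-0.4, -0.2, -0.1]
width: 0.996
grip_force: 0.0
```

```bash
python3 go.py .5255 .3341 .16;python3 - <<'E'
from m import *
c=imaging.read_camera('scene')
u,v,A,e=hullc(masks(c)['blue'],(211,176),18);print(u,v,A,e[1],onz(c,u,v,.076))
print(hullc(masks(c)['yel'],(328,369),18)[:3])
E
```

```text
t 8.8 pos [ 0.541  -0.2283  0.1852] d_norm [ 1.125 -0.031  0.047] turn_norm [0.01  0.005 0.001] w 0.996 gf 0.0 F [-0.4 -0.2 -0.1]
211.01916167664672 175.52055888223552 417.5 (22.0139217376709, 24.95371437072754) [ 0.53925391 -0.22460911  0.076     ]
(327.606100795756, 368.6087533156499, 377.0)
```

The blue ring is seated on the axis. Now the yellow one.

>>> step_arm([
  {"x": 0.08,"y": 0.0,"z": 0.0,"ax": 0.0,"ay": 0.0,"az": 0.0,"grip": -1.0},
  {"x": 0.17,"y": 0.0,"z": 0.0,"ax": 0.0,"ay": 0.0,"az": 0.0,"grip": -1.0},
  {"x": 0.26,"y": 0.0,"z": 0.0,"ax": 0.0,"ay": 0.0,"az": 0.0,"grip": -1.0},
  {"x": 0.35,"y": 0.0,"z": 0.0,"ax": 0.0,"ay": 0.0,"az": 0.0,"grip": -1.0},
  {"x": 0.44,"y": -0.01,"z": 0.0,"ax": 0.0,"ay": 0.0,"az": 0.0,"grip": -1.0},
  {"x": 0.53,"y": -0.01,"z": 0.0,"ax": 0.0,"ay": 0.0,"az": 0.0,"grip": -1.0},
  {"x": 0.62,"y": -0.02,"z": 0.01,"ax": 0.0,"ay": 0.0,"az": 0.0,"grip": -1.0},
  {"x": 0.71,"y": -0.02,"z": 0.02,"ax": 0.0,"ay": 0.0,"az": 0.0,"grip": -1.0},
  {"x": 0.8,"y": -0.03,"z": 0.03,"ax": 0.0,"ay": 0.0,"az": 0.0,"grip": -1.0},
  {"x": 0.88,"y": -0.03,"z": 0.04,"ax": 0.0,"ay": 0.0,"az": 0.0,"grip": -1.0},
  {"x": 0.94,"y": -0.03,"z": 0.04,"ax": 0.0,"ay": 0.0,"az": 0.0,"grip": -1.0},
  {"x": 0.96,"y": -0.03,"z": 0.04,"ax": 0.0,"ay": 0.0,"az": 0.0,"grip": -1.0},
])

```text
time: 10.05
tool_pos: [0.522, 0.2547, 0.1589]
tcp_rot: [-2.216, -2.223, 0.006]
wrist_force: [0.6, 0.2, 0.6]
width: 0.997
grip_force: 0.0
```

```bash
python3 go.py .5255 .3341 .1
```

```text
t 10.05 pos [0.522  0.2547 0.1589] d_norm [0.159 0.008 0.118] turn_norm [-0.008  0.002  0.006] w 0.997 gf 0.0 F [0.6 0.2 0.6]
```

>>> step_arm([
  {"x": 0.06,"y": 0.0,"z": 0.02,"ax": 0.0,"ay": 0.0,"az": 0.0,"grip": -1.0},
  {"x": 0.11,"y": 0.005,"z": 0.06,"ax": 0.0,"ay": 0.0,"az": 0.0,"grip": -1.0},
  {"x": 0.15,"y": 0.007,"z": 0.1,"ax": 0.0,"ay": 0.0,"az": 0.0,"grip": -1.0},
  {"x": 0.159,"y": 0.007,"z": 0.13,"ax": 0.0,"ay": 0.0,"az": 0.0,"grip": -1.0},
  {"x": 0.159,"y": 0.007,"z": 0.15,"ax": 0.0,"ay": 0.0,"az": 0.0,"grip": -1.0},
  {"x": 0.159,"y": 0.007,"z": 0.15,"ax": 0.0,"ay": 0.0,"az": 0.0,"grip": -1.0},
  {"x": 0.159,"y": 0.007,"z": 0.15,"ax": 0.0,"ay": 0.0,"az": 0.0,"grip": -1.0},
])

```text
time: 10.75
tool_pos: [0.5276, 0.3308, 0.0867]
tcp_rot: [2.222, 2.221, -0.001]
wrist_force: [1.0, 0.4, 1.0]
width: 0.999
grip_force: 0.0
```

```bash
python3 go.py .5255 .3341 .003
```

```text
t 10.75 pos [0.5276 0.3308 0.0867] d_norm [ 0.007 -0.004  0.167] turn_norm [-0.001  0.001 -0.001] w 0.999 gf 0.0 F [1.  0.4 1. ]
```

>>> step_arm([
  {"x": 0.007,"y": -0.003,"z": 0.05,"ax": 0.0,"ay": 0.0,"az": 0.0,"grip": -1.0},
  {"x": 0.007,"y": -0.003,"z": 0.1,"ax": 0.0,"ay": 0.0,"az": 0.0,"grip": -1.0},
  {"x": 0.007,"y": -0.003,"z": 0.14,"ax": 0.0,"ay": 0.0,"az": 0.0,"grip": -1.0},
  {"x": 0.007,"y": -0.003,"z": 0.155,"ax": 0.0,"ay": 0.0,"az": 0.0,"grip": -1.0},
  {"x": 0.007,"y": -0.003,"z": 0.163,"ax": 0.0,"ay": 0.0,"az": 0.0,"grip": -1.0},
  {"x": 0.007,"y": -0.003,"z": 0.163,"ax": 0.0,"ay": 0.0,"az": 0.0,"grip": -1.0},
  {"x": 0.007,"y": -0.003,"z": 0.163,"ax": 0.0,"ay": 0.0,"az": 0.0,"grip": -1.0},
])

```text
time: 11.45
tool_pos: [0.5272, 0.336, 0.0068]
tcp_rot: [2.221, 2.221, 0.004]
wrist_force: [0.1, 0.7, 0.2]
width: 0.996
grip_force: 0.0
```

```bash
python3 go.py .5255 .3341 .003
```

```text
t 11.45 pos [0.5272 0.336  0.0068] d_norm [-0.004 -0.003  0.008] turn_norm [ 0.004 -0.002  0.   ] w 0.996 gf 0.0 F [0.1 0.7 0.2]
```

>>> step_arm([
  {"x": -0.004,"y": -0.003,"z": 0.006,"ax": 0.0,"ay": 0.0,"az": 0.0,"grip": -1.0},
  {"x": -0.004,"y": -0.003,"z": 0.006,"ax": 0.0,"ay": 0.0,"az": 0.0,"grip": 1.0},
  {"x": -0.004,"y": -0.003,"z": 0.006,"ax": 0.0,"ay": 0.0,"az": 0.0,"grip": 1.0},
  {"x": -0.004,"y": -0.003,"z": 0.006,"ax": 0.0,"ay": 0.0,"az": 0.0,"grip": 1.0},
  {"x": -0.004,"y": -0.003,"z": 0.006,"ax": 0.0,"ay": 0.0,"az": 0.0,"grip": 1.0},
  {"x": -0.004,"y": -0.003,"z": 0.006,"ax": 0.0,"ay": 0.0,"az": 0.0,"grip": 1.0},
  {"x": -0.004,"y": -0.003,"z": 0.006,"ax": 0.0,"ay": 0.0,"az": 0.0,"grip": 1.0},
  {"x": -0.004,"y": -0.003,"z": 0.006,"ax": 0.0,"ay": 0.0,"az": 0.0,"grip": 1.0},
], force=35)

```text
time: 12.25
tool_pos: [0.5249, 0.3338, 0.0029]
tcp_rot: [2.221, 2.222, 0.001]
wrist_force: [-1.3, -1.1, 5.3]
width: 0.529
grip_force: 36.0
```

```bash
python3 go.py .5255 .3341 .2
```

```text
t 12.25 pos [0.5249 0.3338 0.0029] d_norm [ 0.001  0.001 -0.394] turn_norm [ 0.001 -0.001  0.001] w 0.529 gf 36.03299647103995 F [-1.3 -1.1  5.3]
```

>>> step_arm([
  {"x": 0.0,"y": 0.0,"z": -0.02,"ax": 0.0,"ay": 0.0,"az": 0.0,"grip": 1.0},
  {"x": 0.0,"y": 0.0,"z": -0.07,"ax": 0.0,"ay": 0.0,"az": 0.0,"grip": 1.0},
  {"x": 0.0,"y": 0.0,"z": -0.15,"ax": 0.0,"ay": 0.0,"az": 0.0,"grip": 1.0},
  {"x": 0.0,"y": 0.0,"z": -0.23,"ax": 0.0,"ay": 0.0,"az": 0.0,"grip": 1.0},
  {"x": 0.0,"y": 0.0,"z": -0.31,"ax": 0.0,"ay": 0.0,"az": 0.0,"grip": 1.0},
  {"x": 0.0,"y": 0.0,"z": -0.37,"ax": 0.0,"ay": 0.0,"az": 0.0,"grip": 1.0},
  {"x": 0.0,"y": 0.0,"z": -0.39,"ax": 0.0,"ay": 0.0,"az": 0.0,"grip": 1.0},
  {"x": 0.0,"y": 0.0,"z": -0.39,"ax": 0.0,"ay": 0.0,"az": 0.0,"grip": 1.0},
])

```text
time: 13.05
tool_pos: [0.5256, 0.3342, 0.1992]
tcp_rot: [2.22, 2.221, 0.006]
wrist_force: [-0.4, 0.6, 0.5]
width: 0.527
grip_force: 35.8
```

>>> step_arm([
  {"x": -0.05,"y": 0.0,"z": 0.0,"ax": 0.0,"ay": 0.0,"az": 0.0,"grip": 1.0},
  {"x": -0.13,"y": 0.0,"z": 0.0,"ax": 0.0,"ay": 0.0,"az": 0.0,"grip": 1.0},
  {"x": -0.22,"y": 0.01,"z": 0.0,"ax": 0.0,"ay": 0.0,"az": 0.0,"grip": 1.0},
  {"x": -0.31,"y": 0.01,"z": 0.0,"ax": 0.0,"ay": 0.0,"az": 0.0,"grip": 1.0},
  {"x": -0.4,"y": 0.01,"z": 0.0,"ax": 0.0,"ay": 0.0,"az": 0.0,"grip": 1.0},
  {"x": -0.49,"y": 0.02,"z": 0.0,"ax": 0.0,"ay": 0.0,"az": 0.0,"grip": 1.0},
  {"x": -0.58,"y": 0.02,"z": 0.0,"ax": 0.0,"ay": 0.0,"az": 0.0,"grip": 1.0},
  {"x": -0.67,"y": 0.02,"z": 0.0,"ax": 0.0,"ay": 0.0,"az": 0.0,"grip": 1.0},
  {"x": -0.76,"y": 0.02,"z": 0.0,"ax": 0.0,"ay": 0.0,"az": 0.0,"grip": 1.0},
  {"x": -0.83,"y": 0.02,"z": 0.0,"ax": 0.0,"ay": 0.0,"az": 0.0,"grip": 1.0},
  {"x": -0.86,"y": 0.02,"z": 0.0,"ax": 0.0,"ay": 0.0,"az": 0.0,"grip": 1.0},
  {"x": -0.86,"y": 0.02,"z": 0.0,"ax": 0.0,"ay": 0.0,"az": 0.0,"grip": 1.0},
])

```text
time: 14.25
tool_pos: [0.5333, -0.0977, 0.1948]
tcp_rot: [-2.222, -2.216, 0.003]
wrist_force: [-0.1, 0.3, 0.2]
width: 0.526
grip_force: 35.8
```

```bash
python3 go.py .539 -.2272 .18
```

```text
t 14.25 pos [ 0.5333 -0.0977  0.1948] d_norm [-0.259  0.012  0.029] turn_norm [-0.007 -0.002 -0.005] w 0.526 gf 35.83321971818805 F [-0.1  0.3  0.2]
```

>>> step_arm([
  {"x": -0.08,"y": 0.004,"z": 0.01,"ax": 0.0,"ay": 0.0,"az": 0.0,"grip": 1.0},
  {"x": -0.16,"y": 0.008,"z": 0.02,"ax": 0.0,"ay": 0.0,"az": 0.0,"grip": 1.0},
  {"x": -0.22,"y": 0.012,"z": 0.03,"ax": 0.0,"ay": 0.0,"az": 0.0,"grip": 1.0},
  {"x": -0.25,"y": 0.012,"z": 0.03,"ax": 0.0,"ay": 0.0,"az": 0.0,"grip": 1.0},
  {"x": -0.259,"y": 0.012,"z": 0.03,"ax": 0.0,"ay": 0.0,"az": 0.0,"grip": 1.0},
  {"x": -0.259,"y": 0.012,"z": 0.03,"ax": 0.0,"ay": 0.0,"az": 0.0,"grip": 1.0},
  {"x": -0.259,"y": 0.012,"z": 0.03,"ax": 0.0,"ay": 0.0,"az": 0.0,"grip": 1.0},
])

```text
time: 14.95
tool_pos: [0.5409, -0.2243, 0.1823]
tcp_rot: [-2.219, -2.223, -0.001]
wrist_force: [-0.1, -0.5, -0.5]
width: 0.523
grip_force: 35.8
```

```bash
python3 go.py .539 -.2272 .0856;python3 - <<'E'
from m import *
c=imaging.read_camera('scene');p=bot.read_state()['tool_pos']
z=.009;w=proj(c,p+[0,0,z]);u,v,A,e=hullc(masks(c)['yel'],(int(w[0]),int(w[1])),18);print(w,u,v,A,e[1:],onz(c,u,v,p[2]+z)-p)
cv2.imwrite('pics/s4.png',cv2.resize(c['img'][80:240,120:330],(788,600),interpolation=cv2.INTER_CUBIC)[:,:,::-1])
E
```

```text
t 14.95 pos [ 0.5409 -0.2243  0.1823] d_norm [-0.006 -0.004  0.193] turn_norm [-0.    -0.002  0.003] w 0.523 gf 35.832878770306706 F [-0.1 -0.5 -0.5]
[203.45119203 145.94903311] 204.11935028248587 145.96186440677965 236.0 ((16.941078186035156, 18.65467071533203), 75.67994689941406) [-0.00141536  0.00086418  0.009     ]
```

View pics/s4.png

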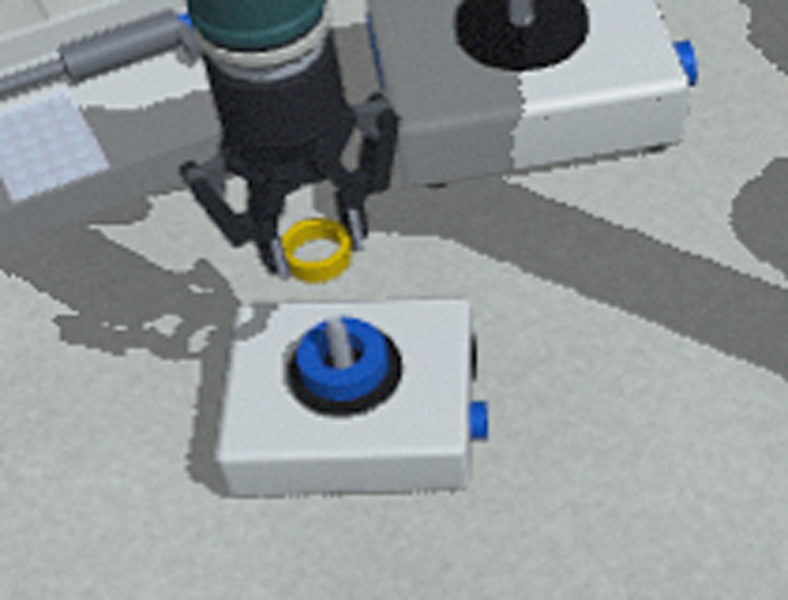

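The blue ring lies flat on the flange at picture (342,360), with the spindle through its bore. The yellow ring at (317,250) is held level and centred, so I lower it.

>>> step_arm([
  {"x": -0.005,"y": -0.003,"z": 0.04,"ax": 0.0,"ay": 0.0,"az": 0.0,"grip": 1.0},
  {"x": -0.005,"y": -0.003,"z": 0.08,"ax": 0.0,"ay": 0.0,"az": 0.0,"grip": 1.0},
  {"x": -0.005,"y": -0.003,"z": 0.11,"ax": 0.0,"ay": 0.0,"az": 0.0,"grip": 1.0},
  {"x": -0.005,"y": -0.003,"z": 0.14,"ax": 0.0,"ay": 0.0,"az": 0.0,"grip": 1.0},
  {"x": -0.005,"y": -0.003,"z": 0.165,"ax": 0.0,"ay": 0.0,"az": 0.0,"grip": 1.0},
  {"x": -0.005,"y": -0.003,"z": 0.178,"ax": 0.0,"ay": 0.0,"az": 0.0,"grip": 1.0},
  {"x": -0.005,"y": -0.003,"z": 0.185,"ax": 0.0,"ay": 0.0,"az": 0.0,"grip": 1.0},
  {"x": -0.005,"y": -0.003,"z": 0.188,"ax": 0.0,"ay": 0.0,"az": 0.0,"grip": 1.0},
  {"x": -0.005,"y": -0.003,"z": 0.188,"ax": 0.0,"ay": 0.0,"az": 0.0,"grip": 1.0},
  {"x": -0.005,"y": -0.003,"z": 0.188,"ax": 0.0,"ay": 0.0,"az": 0.0,"grip": 1.0},
])

```text
time: 16.0
tool_pos: [0.5398, -0.2287, 0.089]
tcp_rot: [2.22, 2.221, 0.001]
wrist_force: [-0.6, 0.7, -0.7]
width: 0.526
grip_force: 35.8
```

```bash
python3 go.py .539 -.2272 .085
```

```text
t 16.0 pos [ 0.5398 -0.2287  0.089 ] d_norm [ 0.003 -0.002  0.008] turn_norm [0.002 0.001 0.   ] w 0.526 gf 35.83304413128644 F [-0.6  0.7 -0.7]
```

>>> step_arm([
  {"x": 0.002,"y": -0.002,"z": 0.002,"ax": 0.0,"ay": 0.0,"az": 0.0,"grip": 1.0},
  {"x": 0.002,"y": -0.002,"z": 0.004,"ax": 0.0,"ay": 0.0,"az": 0.0,"grip": 1.0},
  {"x": 0.002,"y": -0.002,"z": 0.006,"ax": 0.0,"ay": 0.0,"az": 0.0,"grip": 1.0},
  {"x": 0.002,"y": -0.002,"z": 0.007,"ax": 0.0,"ay": 0.0,"az": 0.0,"grip": 1.0},
  {"x": 0.002,"y": -0.002,"z": 0.007,"ax": 0.0,"ay": 0.0,"az": 0.0,"grip": 1.0},
])

```text
time: 16.5
tool_pos: [0.5382, -0.2274, 0.0849]
tcp_rot: [-2.221, -2.222, 0.0]
wrist_force: [-0.5, 1.0, 1.3]
width: 0.523
grip_force: 35.9
```

>>> step_arm([
  {"x": 0.0,"y": 0.0,"z": 0.001,"ax": 0.0,"ay": 0.0,"az": 0.0,"grip": 1.0},
  {"x": 0.0,"y": 0.0,"z": 0.002,"ax": 0.0,"ay": 0.0,"az": 0.0,"grip": 1.0},
  {"x": 0.0,"y": 0.0,"z": 0.002,"ax": 0.0,"ay": 0.0,"az": 0.0,"grip": 1.0},
])

```text
time: 16.8
tool_pos: [0.5382, -0.2274, 0.0849]
tcp_rot: [-2.221, -2.222, 0.0]
wrist_force: [-3.7, 2.2, 7.2]
width: 0.528
grip_force: 36.5
```

Contact is firm. Release and rise.

>>> step_arm([
  {"x": 0.0,"y": 0.0,"z": 0.0,"ax": 0.0,"ay": 0.0,"az": 0.0,"grip": 0.0},
  {"x": 0.0,"y": 0.0,"z": 0.0,"ax": 0.0,"ay": 0.0,"az": 0.0,"grip": -1.0},
  {"x": 0.0,"y": 0.0,"z": 0.0,"ax": 0.0,"ay": 0.0,"az": 0.0,"grip": -1.0},
  {"x": 0.0,"y": 0.0,"z": 0.0,"ax": 0.0,"ay": 0.0,"az": 0.0,"grip": -1.0},
  {"x": 0.0,"y": 0.0,"z": 0.0,"ax": 0.0,"ay": 0.0,"az": 0.0,"grip": -1.0},
  {"x": 0.0,"y": 0.0,"z": -0.03,"ax": 0.0,"ay": 0.0,"az": 0.0,"grip": -1.0},
  {"x": 0.0,"y": 0.0,"z": -0.1,"ax": 0.0,"ay": 0.0,"az": 0.0,"grip": -1.0},
  {"x": 0.0,"y": 0.0,"z": -0.18,"ax": 0.0,"ay": 0.0,"az": 0.0,"grip": -1.0},
  {"x": 0.0,"y": 0.0,"z": -0.24,"ax": 0.0,"ay": 0.0,"az": 0.0,"grip": -1.0},
  {"x": 0.0,"y": 0.0,"z": -0.26,"ax": 0.0,"ay": 0.0,"az": 0.0,"grip": -1.0},
  {"x": 0.0,"y": 0.0,"z": -0.26,"ax": 0.0,"ay": 0.0,"az": 0.0,"grip": -1.0},
  {"x": 0.0,"y": 0.0,"z": -0.26,"ax": 0.0,"ay": 0.0,"az": 0.0,"grip": -1.0},
])

```text
time: 18.0
tool_pos: [0.5376, -0.2271, 0.2128]
tcp_rot: [-2.22, -2.221, 0.001]
wrist_force: [0.1, -0.1, 0.4]
width: 0.998
grip_force: 0.0
```

```bash
python3 - <<'E'
from m import *
c=imaging.read_camera('scene')
for k,z in(('blue',.076),('yel',.094)):
    u,v,A,e=hullc(masks(c)[k],(211,174),18);print(k,u,v,A,e[1],onz(c,u,v,z))
cv2.imwrite('pics/s5.png',cv2.resize(c['img'][130:220,160:280],(800,600),interpolation=cv2.INTER_CUBIC)[:,:,::-1])
E
```

```text
blue 211.33471074380165 176.8200183654729 363.0 (21.693754196166992, 25.061866760253906) [ 0.54034083 -0.22000064  0.076     ]
yel 210.17716204869856 170.56087321578502 198.5 (15.678548812866211, 16.997440338134766) [ 0.53794828 -0.22651566  0.094     ]
```

View pics/s5.png

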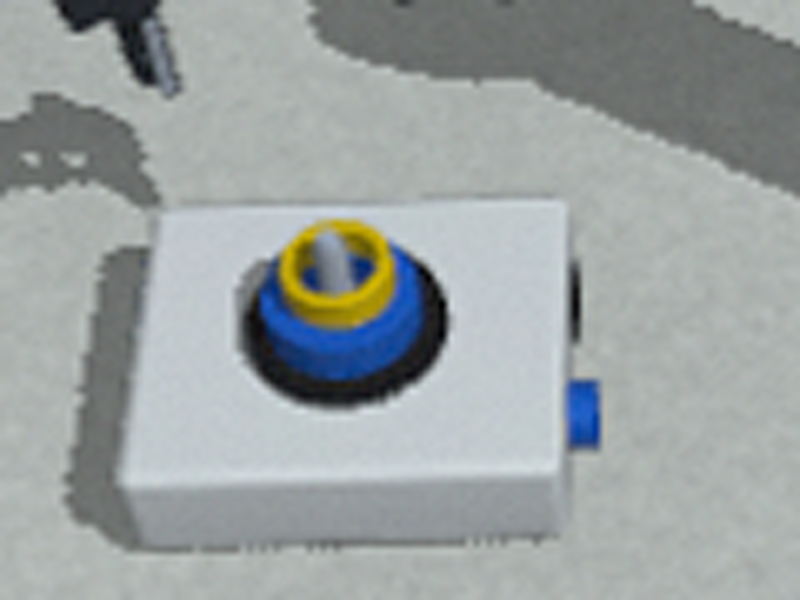

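The blue ring lies flat on the flange at (340,320), with the yellow ring flat on top at (337,275). The spindle passes through both and the gripper is clear.

```bash
python3 -c "
from workcell import bot
print(bot.finish_job())"
```

```text
the job is handed in; nothing more can be done
None
```

I threaded the wide blue spacer onto the spindle, down to the flange, then the narrow yellow one on top of it. Both were lowered under grip to contact. I left the grey one in the tray, and the job was handed in at about 18 s on the robot's clock.

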